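Index the vial changer and lock its carousel

ROBOT

A 6-joint arm with a two-finger parallel gripper is mounted at the origin on a cart in front of the work surface, level with it; the furniture and walls round the work are solid. World frame = base frame: x ahead of the robot, y to its left, z up, the work surface at z = 0. Lengths are in mm, angles in rad, forces in N, time in s.
With the tool pointing down it reaches from about 350 to 875 mm from the base axis. Payload 4.2 kg.
Tool frame: the origin (TCP) lies at the very end of the fingers, on their centre line; the grasp point (between the pads) lies arm.hold_point_z behind it (arm.hold_point_z is the distance from the TCP to the grasp point, in mm); z points along the fingers, y is the direction in which the jaws open and shut (so a half turn about z gives the same grasp; the last joint's range is limited). The gripper opens to 85 mm and grips with 20 to 120 N. Pads are 22 mm wide; open, the fingers measure 114 mm over their backs; the gripper's body (76 mm by 85 mm) begins 54 mm behind the grasp point. The pads swing forward as they close: fully open they stand 13 mm farther back than shut.
Start: joints at [1.527, 0.385, 0.008, 0, -1.194, -0.259], TCP at [186.339, 596.554, 231.312] pointing down, gripper open.
Joint ranges: [-3.14, 3.14], [-1.21, 2.06], [-1.07, 1.41], [-3.16, 2.05], [-2.99, -0.16], [-3.1, 3.1]. Speed limits (rad/s): [2.79, 2.79, 3.14, 3.14, 3.14, 3.14].

INTERFACE

Orientations are given as a unit quaternion [x, y, z, w].
In Python, from bench import arm gives the robot as it stands.
- The arm moves only by the tool step_arm, never from a script. Its argument "series" is a list of rows, each a list of 6 numbers: the shift along the world's x, y, z scaled (see below), then the turn, a rotation vector about the world's x, y, z scaled (see below). A call has 1 to 12 rows; each row is the pose to reach, as a shift and turn from the pose commanded when the call began; what a row does not reach only later rows make up. The controller multiplies each number of a shift by 400 mm and each number of a turn by pi/2 rad. A row lasts 1/12 s, in which the tool goes at most 41.7 mm and 7.16 degrees, less where a joint would pass 70% of its speed; a pose out of reach is approached as far as the arm can. A call with a number of a shift or a turn outside -1 to 1 is refused whole. A call with a gripper value outside its range is refused whole. "jaw" is the opening, from -1 (shut) to 1 (fully open), set as the call begins (left out, the last holds). The fingers move at their own pace and stop on an object; the grip force is fixed at half the most. Time passes only in rows, so rows that repeat a pose let the fingers close. It gives the time, the measured TCP pose, the force and the opening at its end, in the units of the state.
- arm.read_state(): the state, without advancing time (a new reading comes with each control period).
- arm.get_image(name): name is "scene" or "top"; returns a dict with "image" (384x512x3 uint8, red, green, blue), "camera_matrix" (3x3 intrinsics, pixels), "world_from_camera" (4x4, takes a point from camera to world coordinates). Camera axes: x right, y up, looking along -z (the intrinsics and any distortion apply to the point x, -y, -z); pixel columns grow to the right and rows downward; lengths in mm; the calibration is good to about 2 mm. A picture is of the moment at which its call begins. There is no depth.
- arm.job_done(): hands the job in, once; it reports no verdict.
The state is a dict: "clock": time; "joints": joint angles; "joint_vel": joint speeds; "joint_efforts": joint torques, N m; "position": TCP position; "ee_rot": TCP orientation; "contact_force": force on the tool from outside, world axes, zero at the start; "wrist_torque": the same for the moment, N m; "gripper_width": finger opening in mm.
Only numpy, scipy, OpenCV 4.12 (cv2) and the standard library are available. Lean on these libraries where they do the work, as an engineer would, in place of code of your own. Each camera call takes 0.05 s, during which the arm holds its last target.

TASK

Bring the capped vial on the rotary vial changer under the reading head: twist the black spring-return knob on its sloping front clockwise until you feel its stop, without forcing it farther, and let it go, as many strokes as it takes (each moves the carousel on to its next place). With the knob back at rest, lock the carousel by pushing the steel winged stud beside it down against its spring and turning it clockwise until it locks, then let go of it. Move the carousel only with the knob, never by touching it or the vial, and leave the loose things around it where they lie.

Things in the scene. Friction and masses are not known exactly. Their poses are not given: they have to be found in the camera images.
- changer: White bench instrument, fixed on the desk, 252 (x, -130 to 122) x 200 (y) x 165 mm high. Origin on the desk, x to its back, y to its left, z up. Flat deck 51 mm high; the front 62 mm slope down at 10 degrees to its front edge. Its reading head, a white column 46 mm wide at x 98 to 122 mm, has an arm 135 to 165 mm high reaching forward to x = 38 mm over the carousel, lens down.
- carousel: Aluminium disc, 152 mm across, top 68 mm above the desk, 8 vial holes 45 degrees apart (one holds a vial), 8 rim notches. Origin at desk height on its vertical axis. Turns with friction, stays where left, may start between places. Knob twisted clockwise: an inner pawl takes it clockwise (from above), so that at the knob's stop a place is exactly under the head. Knob springing back: disc stays.
- vial_mid (a point): Middle (81 mm above the desk) of the white-capped clear vial, 13 mm across, 48 mm tall, the only one on the carousel, upright 44 mm from the carousel's axis; it rides with the disc. A full knob stroke advances it up to 45 degrees (the first may be shorter, if the disc starts between places). A stroke short of the stop leaves it short, one forced past the stop drives it too far; the lock stud then cannot enter its notch.
- read_spot (a point): The spot under the reading head's lens where the middle of the vial must stand, 81 mm above the desk, 44 mm behind the carousel's axis. The vial comes to it clockwise from the changer's left (+y) side; at the start it is 28 to 127 degrees before it.
- knob_grip (a point): Grip point on the axis of the black index knob, 28 mm above the sloping panel. Frame turns with the knob: z out of the panel along the axis (10 degrees from vertical, leaning to the changer's front), x along its bar. The bar is 44 mm long, 13 mm thick, 8 to 40 mm above the panel, over a round skirt 38 mm across and 9 mm tall; grip it across the 13 mm.
- index_knob (a joint): Turn of the index knob, rad: 0 at rest, grows clockwise (looking at its face). First some free play (0 to 0.25, not known), then it drives the carousel; the stop is felt 0.87 after the play, at 0.87 to 1.15. Torque: 0.07 Nm at rest, 0.3 to 0.4 just before the stop, then a steep rise. Above about 0.65 Nm the sprung stop gives way and the carousel is driven past its place. Let go, it springs back to 0.
- wing_grip (a point): Grip point on the vertical axis of the lock stud's steel wing, 132 mm above the desk with the stud up. Wing 32 mm long (point's x), 10 mm thick, reaching 20 mm below and 10 mm above this point; grip it across the 10 mm. Below it a steel collar, 27 mm across, top 96 mm above the desk, on a bridge over the carousel's left rim, 69 mm from its axis. The stud's foot drops into a rim notch.
- lock_stud (a joint): How far the stud is pushed down, m: 0 up, bottom at 0.0125. Its spring takes 3 N at first, 7.4 N at the bottom. With the carousel exactly at a place the 6 mm foot enters a 10 mm notch; otherwise it lands on the rim after 0.0025 and goes no farther. It can be turned only while pushed in more than 0.010; turned to its stop and let go it rises to 0.0075 and stays: locked.
- lock_wing (a joint): Turn of the lock stud, rad: 0 at the start (wing along the changer's y), grows clockwise seen from above, stop at 1.4. It turns freely (under 0.03 Nm) while the stud is fully pushed in; locked from about 1.2 to 1.4.
- plate_mid (a point): Bystander: middle of the white 96-well plate, 85 x 128 x 14 mm, lying loose on the desk.
- marker_black: Bystander: white marker with black cap, 135 mm long, 17 mm thick, lying loose beside the changer. Origin under its middle.
- tweezers: Bystander: steel tweezers, 122 x 13 x 9 mm, lying loose beside the changer. Origin under their middle.

How it is judged (in metres and radians):
On the way, in this order (a step that is already met when the one before it is completed fails the run):
1. the index knob is twisted to its stop with the vial arriving under the reading head (horizontal distance between vial_mid and read_spot below 0.005 m and value of joint index_knob above 0.8 rad), for 0.05 s.
2. the knob is let go and has sprung back, the vial stays under the head (horizontal distance between vial_mid and read_spot below 0.005 m and value of joint index_knob below 0.08 rad and contact force between the fingers and index_knob below 0.1 N), for 0.1 s.
3. the stud is pushed in and turned until it locks (horizontal distance between vial_mid and read_spot below 0.005 m and value of joint lock_wing above 1.15 rad and value of joint lock_stud above 0.005 m), for 0.1 s.
At the end, for the whole second after the job is handed in: The vial stands under the reading head (within 5 mm of the spot), the index knob is back at rest (under 0.08 rad), and the lock stud is locked: turned more than 1.15 rad and sitting 5 to 9 mm down; all at rest and released (all of step 3 and value of joint index_knob below 0.08 rad and value of joint lock_stud below 0.009 m and linear speed of carousel below 0.01 m/s); the robot touches nothing.
It fails at once if the carousel or the vial is touched by the robot (contact force between any of the fingers, the arm and carousel above 1 N).
It fails at once if a loose bystander is pushed away by more than 3 cm (distance of any of plate_mid, marker_black, tweezers from where it was at the start of the episode above 0.03 m).
It also fails if it takes over 72 s, if anything falls off the work surface, if the arm or the gripper's body presses on something with over 40 N, if the wrist force passes 120 N, or if a joint passes its speed limit or range.

## Working session

There is one attempt and no reset: what is moved stays moved. The work goes in short steps, Python scripts to look and compute and a tool call to move; the robot and the scene stay as the last step left them, time stands still between calls to the robot, and variables do not carry over. Pictures are saved under pics/ and viewed, and the job is handed in when it is done.

Besides the shell and the picture viewer there is one more tool, called as name(argument=value, ...) on one line, values as JSON. step_arm: Moves the arm, as the interface text tells. Shifts and turns lie within -1 to 1; 1 stands for 400 mm of shift or pi/2 rad of turn. Its arguments: {"type":"object","properties":{"series":{"type":"array","items":{"type":"array","items":{"type":"number","minimum":-1,"maximum":1}}},"jaw":{"type":"number"}},"required":["series"]}

```bash
mkdir -p pics; ls
python3 - <<'E'
from bench import arm
import cv2
print(arm.read_state(), arm.hold_point_z)
for n in("scene","top"):
    d=arm.get_image(n); cv2.imwrite(f"pics/{n}0.png",d["image"][:,:,::-1]); print(n,d["camera_matrix"],d["world_from_camera"].round(4), [k for k in d])
E
```

```text
pics
{'clock': 0.0, 'joints': array([ 1.52657569e+00,  3.85558694e-01,  6.64879745e-03, -5.27775461e-04,
       -1.19396370e+00, -2.58611876e-01]), 'joint_vel': array([-6.50894970e-04, -1.17331682e-03, -2.85873472e-05,  1.10572258e-03,
        1.70270011e-03,  8.62931886e-05]), 'joint_efforts': array([ 1.08981549e-03, -3.92287517e+01,  1.88394678e+01,  4.18592423e+00,
       -4.63235963e-03, -1.84857377e-06]), 'position': array([186.18410783, 596.02946803, 230.22499005]), 'ee_rot': array([ 9.88543190e-01, -1.50934496e-01, -1.32739309e-04,  1.05891346e-03]), 'contact_force': array([-1.03352585,  0.28729264,  0.59847637]), 'wrist_torque': array([0.05956044, 0.02613513, 0.01759942]), 'gripper_width': 85.45809007130941} 18.700000000000003
scene [[382.3322894    0.         252.47273578]
 [  0.         382.3322894  189.06028154]
 [  0.           0.           1.        ]] [[ 8.244000e-01  3.650000e-01 -4.325000e-01  1.257267e+02]
 [-5.657000e-01  5.546000e-01 -6.103000e-01 -6.647363e+02]
 [ 1.710000e-02  7.478000e-01  6.637000e-01  7.229351e+02]
 [ 0.000000e+00  0.000000e+00  0.000000e+00  1.000000e+00]] ['image', 'camera_matrix', 'world_from_camera']
top [[455.26025408   0.         252.00496529]
 [  0.         455.26025408 198.05657897]
 [  0.           0.           1.        ]] [[-1.9000000e-03  9.8430000e-01 -1.7620000e-01  2.9004040e+02]
 [-9.9990000e-01 -4.2000000e-03 -1.2500000e-02 -1.0208980e+02]
 [-1.3100000e-02  1.7620000e-01  9.8430000e-01  1.4613213e+03]
 [ 0.0000000e+00  0.0000000e+00  0.0000000e+00  1.0000000e+00]] ['image', 'camera_matrix', 'world_from_camera']
```

View pics/scene0.png

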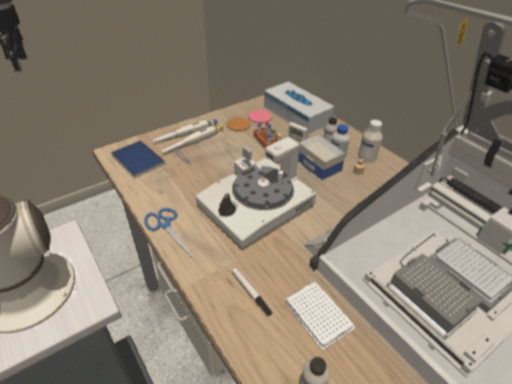

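View pics/top0.png

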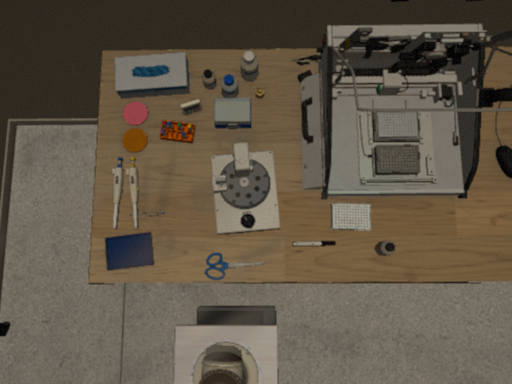

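```bash
cat > h.py <<'E'
import numpy as np, cv2
from bench import arm
def crop(n,r,c,h,w,f,name,d=None):
    d=d or arm.get_image(n)
    im=d["image"][r:r+h,c:c+w,::-1]
    cv2.imwrite(name,cv2.resize(im,None,fx=f,fy=f,interpolation=cv2.INTER_CUBIC)); return d
def ray(d,u,v):
    K=d["camera_matrix"];T=d["world_from_camera"]
    p=np.array([(u-K[0,2])/K[0,0],-(v-K[1,2])/K[1,1],-1.])
    return T[:3,3],T[:3,:3]@p
def onz(d,u,v,z):
    o,r=ray(d,u,v); return o+r*(z-o[2])/r[2]
def proj(d,P):
    K=d["camera_matrix"];T=d["world_from_camera"]
    q=T[:3,:3].T@(np.asarray(P,float)-T[:3,3]); return np.array([K[0,0]*q[0]/-q[2]+K[0,2],K[1,1]*q[1]/q[2]+K[1,2]])
def tri(da,ua,db,ub):
    o1,r1=ray(da,*ua);o2,r2=ray(db,*ub)
    s=np.linalg.lstsq(np.c_[r1,-r2],o2-o1,rcond=None)[0]
    a=o1+s[0]*r1;b=o2+s[1]*r2
    return (a+b)/2,np.linalg.norm(a-b)
E
python3 - <<'E'
from h import *
import pickle
a=crop("scene",125,180,130,150,5,"pics/s1.png");b=crop("top",135,200,110,90,5,"pics/t1.png")
pickle.dump((a,b),open("d0.pkl","wb"))
E
```

```text
(no output)
```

View pics/s1.png

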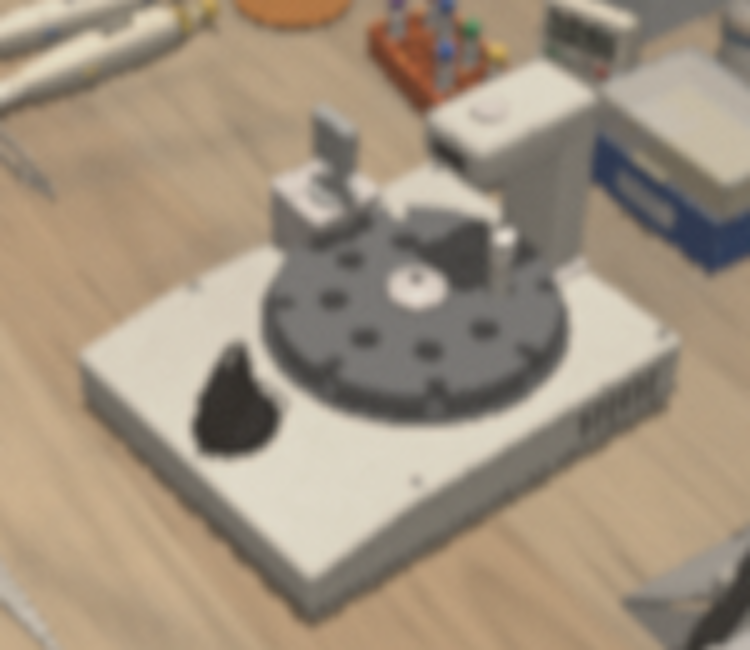

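View pics/t1.png

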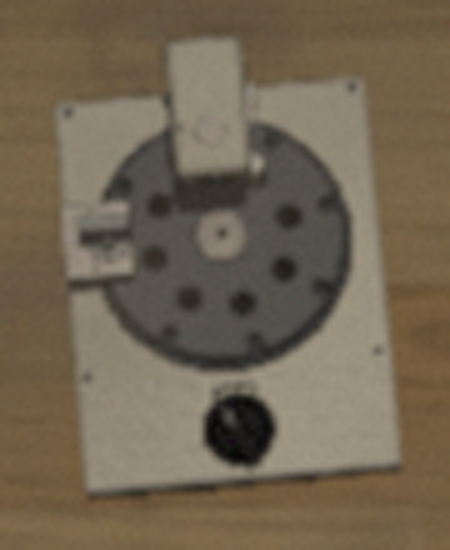

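Run:
```python
from h import *
import pickle
a,b=pickle.load(open("d0.pkl","rb"))
S=lambda x,y:(180+(x-2)/5,125+(y-2)/5)
T=lambda x,y:(200+(x-2)/5,135+(y-2)/5)
f=lambda n,x:print(n,np.round(x[0],1),round(x[1],2))
f("hub",tri(a,S(417,280),b,T(221,233)))
c=onz(b,*T(221,233),72);print("hub top plane72",c, "scene", onz(a,*S(417,280),72))
# deck screws
for n,p in dict(TL=(67,112),TR=(352,88),L=(87,377),R=(378,351)).items(): print(n,onz(b,*T(*p),51).round(1))
fl=onz(b,*T(87,494),40);fr=onz(b,*T(400,466),40);bl=onz(b,*T(57,104),51);br=onz(b,*T(364,80),51);print(fl,fr,bl,br)
f("cap?",tri(a,S(503,236),b,T(258,160)))
for n,p in dict(h1=(160,205),h2=(155,257),h3=(190,298),h4=(243,302),h5=(284,268),h6=(290,215)).items():
    q=onz(b,*T(*p),68);v=q-c;print(n,q.round(1),np.hypot(v[0],v[1]).round(1),np.degrees(np.arctan2(v[1],v[0])).round(1))
for n,p in dict(s1=(350,260),s2=(333,299),s3=(365,337),s4=(428,350),s5=(484,329)).items():
    q=onz(a,*S(*p),68);v=q-c;print(n,q.round(1),np.hypot(v[0],v[1]).round(1),np.degrees(np.arctan2(v[1],v[0])).round(1))
f("knobtop",tri(a,S(236,348),b,T(228,408)))
f("wing top",tri(a,S(335,120),b,T(103,230)))
```

```text
hub [590.2 -58.4  76.5] 2.63
hub top plane72 [592.34878827 -58.86273614  72.        ] scene [592.11451206 -53.73622347  72.        ]
TL [676.7  40.6  51. ]
TR [ 691.5 -142.    51. ]
L [505.   25.7  51. ]
R [ 520.7 -156.8   51. ]
[432.53403008  25.87285173  40.        ] [ 449.48231724 -170.2449096    40.        ] [681.98050391  47.05374173  51.        ] [ 696.78804049 -149.78058441   51.        ]
cap? [628.6 -81.2 104.8] 5.15
h1 [611.4 -20.4  68. ] 42.9 63.7
h2 [578.1 -17.5  68. ] 43.8 109.0
h3 [551.9 -39.5  68. ] 44.9 154.4
h4 [549.2 -72.5  68. ] 45.2 -162.5
h5 [570.7 -98.1  68. ] 44.8 -118.9
h6 [ 604.6 -102.    68. ] 44.8 -74.2
s1 [574.6 -16.8  68. ] 45.7 112.9
s2 [549.3 -38.3  68. ] 47.7 154.5
s3 [546.4 -72.   68. ] 47.8 -164.0
s4 [567.6 -97.8  68. ] 46.1 -122.5
s5 [ 601.1 -100.7   68. ] 42.7 -78.1
knobtop [477.8 -62.9  88.4] 4.34
wing top [580.1   8.6 142.1] 1.95
```

Run:
```python
from h import *
import pickle
a,b=pickle.load(open("d0.pkl","rb"))
def bc(d,r,c,h,w,f):
    return cv2.resize(cv2.convertScaleAbs(d["image"][r:r+h,c:c+w,::-1],alpha=1.4),None,fx=f,fy=f,interpolation=cv2.INTER_LANCZOS4)
i=bc(a,140,225,55,80,10);cv2.imwrite("pics/s2.png",i)
i=bc(b,140,210,60,70,10);cv2.imwrite("pics/t2.png",i)
c=np.array([592,-57,0])
for ang in (58,13,-32):
    t=np.radians(ang+5);p=c+[44*np.cos(t),44*np.sin(t),68]; q=p+[0,0,37]
    for d,o in((a,(225,140)),(b,(210,140))): print(ang,((proj(d,p)-o)*10).round(),((proj(d,q)-o)*10).round())
```

```text
58 [362. 320.] [366. 211.]
58 [208. 354.] [201. 327.]
13 [483. 342.] [490. 233.]
13 [289. 286.] [284. 257.]
-32 [551. 413.] [560. 303.]
-32 [396. 294.] [394. 265.]
```

View pics/s2.png

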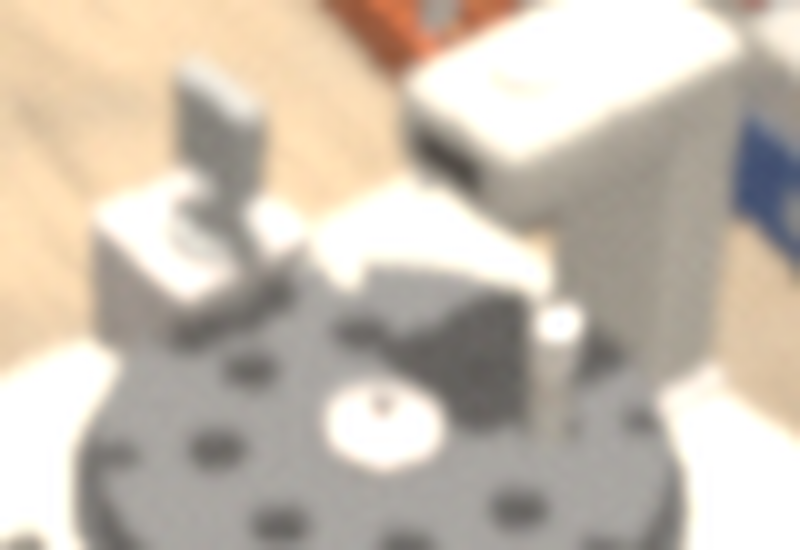

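View pics/t2.png

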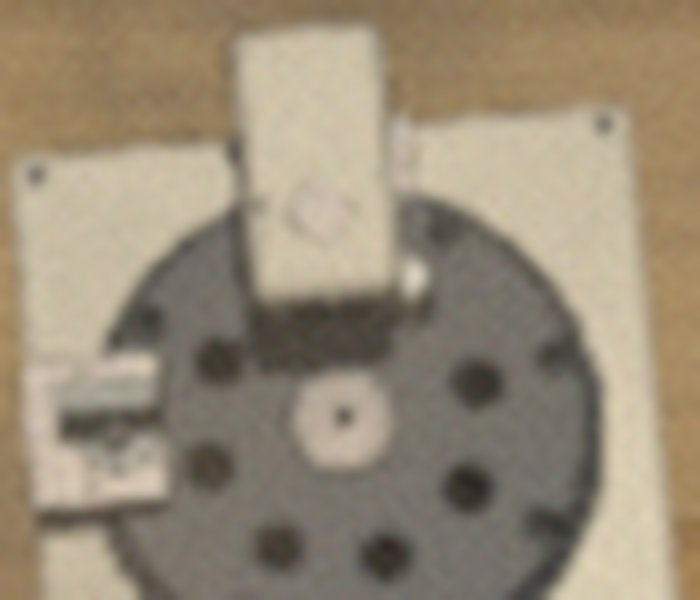

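Run:
```python
from h import *
import pickle
a,b=pickle.load(open("d0.pkl","rb"))
def bc(d,r,c,h,w,f,g):
    x=d["image"][r:r+h,c:c+w,::-1].astype(float)/255
    return cv2.resize((np.clip(x,0,1)**g*255).astype(np.uint8),None,fx=f,fy=f,interpolation=cv2.INTER_LANCZOS4)
cv2.imwrite("pics/k2.png",np.hstack([bc(a,188,212,32,32,12,.45),bc(b,208,232,32,32,12,.45)]))
```

```text
(no output)
```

View pics/k2.png

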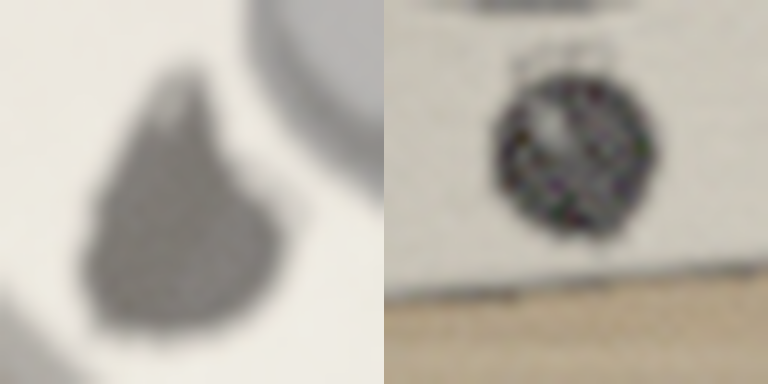

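Run:
```python
from h import *
import pickle
a,b=pickle.load(open("d0.pkl","rb"))
yaw=np.radians(4.95);ex=np.array([np.cos(yaw),np.sin(yaw),0]);ey=np.array([-ex[1],ex[0],0])
# changer frame origin: mean of corners
fl=onz(b,*(200+85/5,135+492/5),40);print()
for n,d,(r,c,h,w),th in(("s",a,(188,212,32,32),110),("t",b,(208,232,32,32),75)):
    g=cv2.cvtColor(d["image"],cv2.COLOR_RGB2GRAY)[r:r+h,c:c+w]
    g=cv2.resize(g,None,fx=8,fy=8,interpolation=cv2.INTER_CUBIC)
    print(n,g.min(),g.max())
    m=(g<th).astype(np.uint8)
    k,l,st,ce=cv2.connectedComponentsWithStats(m)
    ctr=16*8
    i=l[ctr+ (20 if n=='s' else 0),ctr]; m=(l==i).astype(np.uint8)
    M=cv2.moments(m,True);print("centroid",(M['m10']/M['m00']-3.5)/8+c,(M['m01']/M['m00']-3.5)/8+r,"area",M['m00']/64)
    cnt=max(cv2.findContours(m,0,1)[0],key=cv2.contourArea)[:,0]
    print((cv2.fitEllipse(cnt)))
    q=((cnt-3.5)/8+[c,r])
    P=np.array([onz(d,*p,49) for p in q])
    cc=onz(d,(M['m10']/M['m00']-3.5)/8+c,(M['m01']/M['m00']-3.5)/8+r,49)
    v=P-cc;ang=np.degrees(np.arctan2(v[:,1],v[:,0]));R=np.hypot(v[:,0],v[:,1])
    print(cc.round(1))
    for t in range(-180,180,15):
        s=abs((ang-t+180)%360-180)<6; print(t,R[s].mean().round(1),end='; ')
    print()
```

```text
s 45 219
centroid 226.41567894872455 206.54560680237051 area 242.5625
((119.94916534423828, 150.8961181640625), (126.972900390625, 168.07908630371094), 6.971231460571289)
[472.5 -63.7  49. ]
-180 23.6; -165 27.1; -150 32.0; -135 31.9; -120 31.2; -105 30.3; -90 28.4; -75 26.1; -60 24.1; -45 22.7; -30 21.5; -15 20.4; 0 19.0; 15 19.7; 30 23.0; 45 34.4; 60 44.1; 75 33.0; 90 24.7; 105 21.0; 120 19.4; 135 18.1; 150 18.1; 165 20.1; 
t 5 156
centroid 247.41679186698718 220.46311598557693 area 156.0
((126.74144744873047, 103.17872619628906), (110.09407806396484, 114.6578140258789), 159.39163208007812)
[471.8 -69.6  49. ]
-180 21.9; -165 23.4; -150 23.4; -135 21.7; -120 21.2; -105 21.1; -90 21.9; -75 21.5; -60 21.6; -45 21.9; -30 22.2; -15 22.3; 0 22.4; 15 22.3; 30 22.5; 45 22.3; 60 22.1; 75 22.1; 90 21.5; 105 22.1; 120 21.8; 135 21.2; 150 21.3; 165 21.7;
```

Run:
```python
from h import *
import pickle
a,b=pickle.load(open("d0.pkl","rb"))
yaw=np.radians(4.95);ex=np.array([np.cos(yaw),np.sin(yaw),0]);ey=np.array([-ex[1],ex[0],0]);t=np.radians(10)
n=-np.sin(t)*ex+np.array([0,0,np.cos(t)]); px=np.cos(t)*ex+np.array([0,0,np.sin(t)])
base=np.array([471,-69.3,45.5])
# intersect mark rays with bar top plane
def onpl(d,u,v,h):
    o,r=ray(d,u,v);s=((base+n*h-o)@n)/(r@n);q=o+s*r-base;return q@px,q@ey
# correction: shift each camera by +-(1.5,-.5)
for nm,d,pts,cor in(("t",b,[(535,105),(550,122),(565,140),(600,235)],(-1.5,.5)),("s",a,[(165,110),(180,65),(200,65),(215,140),(100,325),(285,245)],(1.5,-.5))):
    for p in pts:
        u=(232+(p[0]-384-5.5)/12,208+(p[1]-5.5)/12) if nm=="t" else (212+(p[0]-5.5)/12,188+(p[1]-5.5)/12)
        for h in(40,8):
            x,y=onpl(d,*u,h);x+=cor[0];y+=cor[1];print(nm,p,h,round(x,1),round(y,1),"r",round(np.hypot(x,y),1),"ang",round(np.degrees(np.arctan2(y,x)),1))
```

```text
t (535, 105) 40 15.1 8.5 r 17.3 ang 29.5
t (535, 105) 8 14.0 9.1 r 16.7 ang 33.1
t (550, 122) 40 10.5 5.1 r 11.6 ang 26.1
t (550, 122) 8 9.2 5.6 r 10.8 ang 31.4
t (565, 140) 40 5.6 1.7 r 5.8 ang 17.4
t (565, 140) 8 4.2 2.2 r 4.7 ang 27.2
t (600, 235) 40 -19.2 -4.9 r 19.8 ang -165.6
t (600, 235) 8 -21.1 -4.7 r 21.7 ang -167.5
s (165, 110) 40 7.1 3.4 r 7.9 ang 25.2
s (165, 110) 8 19.9 29.5 r 35.5 ang 56.0
s (180, 65) 40 16.8 11.0 r 20.0 ang 33.2
s (180, 65) 8 30.0 37.4 r 47.9 ang 51.3
s (200, 65) 40 19.7 7.9 r 21.3 ang 22.0
s (200, 65) 8 33.1 34.2 r 47.6 ang 46.0
s (215, 140) 40 9.5 -10.5 r 14.2 ang -47.7
s (215, 140) 8 22.4 14.9 r 26.9 ang 33.7
s (100, 325) 40 -35.8 -32.2 r 48.2 ang -138.0
s (100, 325) 8 -25.0 -7.8 r 26.2 ang -162.8
s (285, 245) 40 2.8 -42.5 r 42.5 ang -86.2
s (285, 245) 8 15.3 -18.5 r 24.0 ang -50.3
```

```bash
cat >> h.py <<'E'
from scipy.spatial.transform import Rotation as R
yaw=np.radians(4.95);ex=np.array([np.cos(yaw),np.sin(yaw),0]);ey=np.array([-ex[1],ex[0],0]);tt=np.radians(10)
n=-np.sin(tt)*ex+np.array([0,0,np.cos(tt)]); px=np.cos(tt)*ex+np.array([0,0,np.sin(tt)])
base=np.array([471,-69.3,45.5])
def knobR(deg,flip=1):  # bar angle from px toward ey
    t=np.radians(deg);x=np.cos(t)*px+np.sin(t)*ey;z=-n
    x=x*flip
    return R.from_matrix(np.c_[x,np.cross(z,x),z])
def downR(deg): # world heading of tool x
    t=np.radians(deg);x=np.array([np.cos(t),np.sin(t),0]);z=np.array([0,0,-1.])
    return R.from_matrix(np.c_[x,np.cross(z,x),z])
def delta(p,r):
    s=arm.read_state();c=R.from_quat(s["ee_rot"])
    rv=(r*c.inv()).as_rotvec()
    print("clock",round(s["clock"],2),"pos",s["position"].round(1),"shift",((np.asarray(p)-s["position"])/400).round(4),"turn",(rv/(np.pi/2)).round(4),"deg",np.degrees(rv).round(1))
E
python3 - <<'E'
from h import *
delta(base+n*70,knobR(26))
E
```

```text
clock 0.2 pos [186.3 596.2 230.7] shift [ 0.6816 -1.6665 -0.2905] turn [-0.0368 -0.1079  0.5354] deg [-3.3 -9.7 48.2]
```

step_arm(series=[[0.6, -0.9, 0, 0, 0, 0.5], [0.6, -0.9, 0, 0, 0, 0.5], [0.6, -0.9, 0, 0, 0, 0.5], [0.6, -0.9, 0, 0, 0, 0.5], [0.6, -0.9, 0, 0, 0, 0.5], [0.6, -0.9, 0, 0, 0, 0.5], [0.6, -0.9, 0, 0, 0, 0.5], [0.6, -0.9, 0, 0, 0, 0.5], [0.6, -0.9, 0, 0, 0, 0.5], [0.6, -0.9, 0, 0, 0, 0.5], [0.6, -0.9, 0, 0, 0, 0.5], [0.6, -0.9, 0, 0, 0, 0.5]], jaw=0)

```text
clock: 1.2
position: [427.6, 233.4, 231.2]
ee_rot: [0.972, 0.237, -0.0, 0.0]
contact_force: [0.2, 0.4, 0.1]
gripper_width: 42.8
```

Run:
```python
from h import *
delta(base+n*70,knobR(26))
s=arm.read_state();print(s["joints"],s["gripper_width"],s["contact_force"],s["wrist_torque"])
```

```text
clock 1.2 pos [427.6 233.4 231.2] shift [ 0.0783 -0.7594 -0.292 ] turn [ 0.0065 -0.1112  0.0398] deg [  0.6 -10.    3.6]
[ 8.34047440e-01  1.49142876e-01 -3.19027263e-01  2.10680837e-04
 -1.10331397e+00  1.21420343e+00] 42.775405300102335 [0.23208768 0.41859343 0.14560981] [0.04586276 0.00450815 0.01317269]
```

step_arm(series=[[0.078, -0.76, -0.28, 0.0065, -0.111, 0.04], [0.078, -0.76, -0.28, 0.0065, -0.111, 0.04], [0.078, -0.76, -0.28, 0.0065, -0.111, 0.04], [0.078, -0.76, -0.28, 0.0065, -0.111, 0.04], [0.078, -0.76, -0.28, 0.0065, -0.111, 0.04], [0.078, -0.76, -0.28, 0.0065, -0.111, 0.04], [0.078, -0.76, -0.28, 0.0065, -0.111, 0.04], [0.078, -0.76, -0.28, 0.0065, -0.111, 0.04], [0.078, -0.76, -0.28, 0.0065, -0.111, 0.04], [0.078, -0.76, -0.28, 0.0065, -0.111, 0.04]])

```text
clock: 2.03
position: [457.2, -68.7, 118.6]
ee_rot: [0.96, 0.267, 0.085, 0.016]
contact_force: [0.3, 0.4, 0.1]
gripper_width: 42.8
```

Run:
```python
from h import *
delta(base+n*70,knobR(26))
s=arm.read_state();print(s["joints"],s["gripper_width"],s["contact_force"],s["wrist_torque"])
a=crop("scene",95,170,140,160,5,"pics/s3.png");b=crop("top",135,200,110,90,5,"pics/t3.png")
```

```text
clock 2.03 pos [457.2 -68.7 118.6] shift [ 0.0042 -0.0041 -0.0104] turn [ 0.0004 -0.001  -0.0012] deg [ 0.  -0.1 -0.1]
[ 0.21916647  0.16102659 -0.66778848  0.04231896 -0.57097797  1.86005283] 42.782244590842055 [0.32071395 0.42481141 0.08198714] [0.02041581 0.30691687 0.01976077]
```

View pics/s3.png

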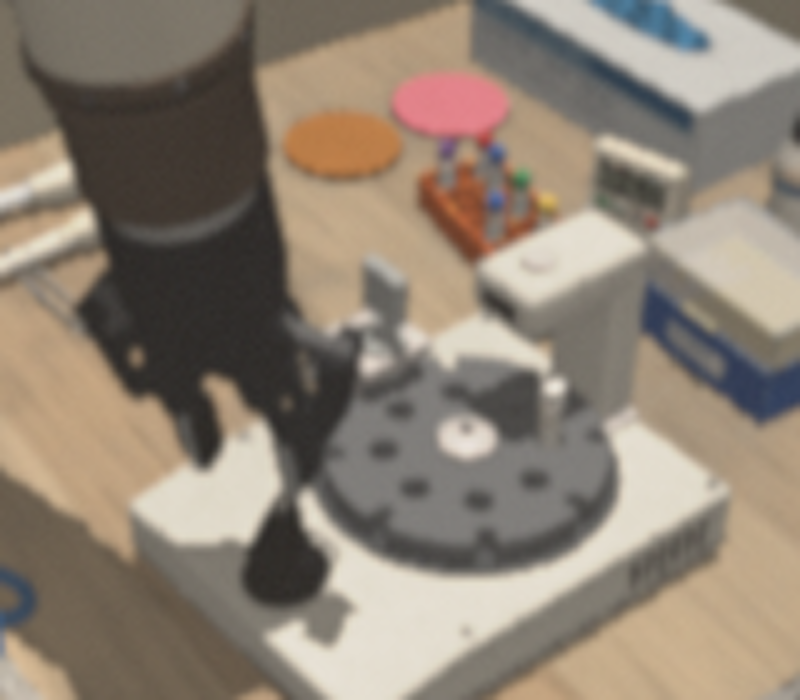

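View pics/t3.png

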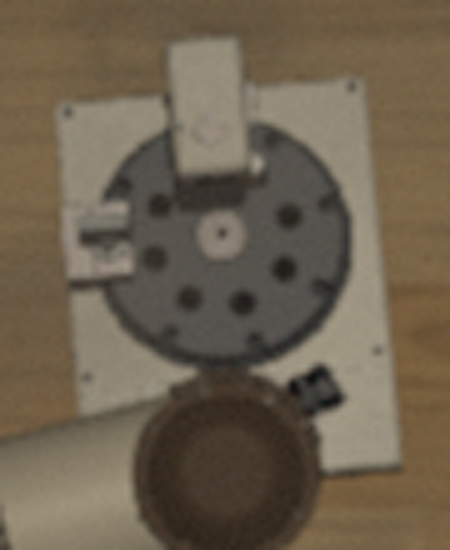

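Run:
```python
from h import *
delta(base+n*14,knobR(26))
```

```text
clock 2.13 pos [457.9 -66.9 119.6] shift [ 0.0267 -0.0065 -0.1507] turn [ 0.0002  0.0005 -0.0038] deg [ 0.   0.  -0.3]
```

step_arm(series=[[0.012, -0.006, -0.07, 0, 0, 0], [0.02, -0.006, -0.11, 0, 0, 0], [0.0265, -0.006, -0.15, 0, 0, 0], [0.0265, -0.006, -0.15, 0, 0, 0], [0.0265, -0.006, -0.15, 0, 0, 0]])

```text
clock: 2.55
position: [468.2, -68.5, 59.4]
ee_rot: [0.959, 0.27, 0.085, 0.016]
contact_force: [0.3, -0.2, 0.6]
gripper_width: 42.6
```

Run:
```python
from h import *
delta(base+n*14,knobR(26))
s=arm.read_state();print(s["wrist_torque"])
a=crop("scene",95,170,140,160,5,"pics/s4.png")
```

```text
clock 2.55 pos [468.2 -68.5  59.4] shift [ 0.0009 -0.0024 -0.0003] turn [ 0.0004 -0.0004 -0.0052] deg [ 0.  -0.  -0.5]
[ 0.01252593  0.30403969 -0.01834021]
```

View pics/s4.png

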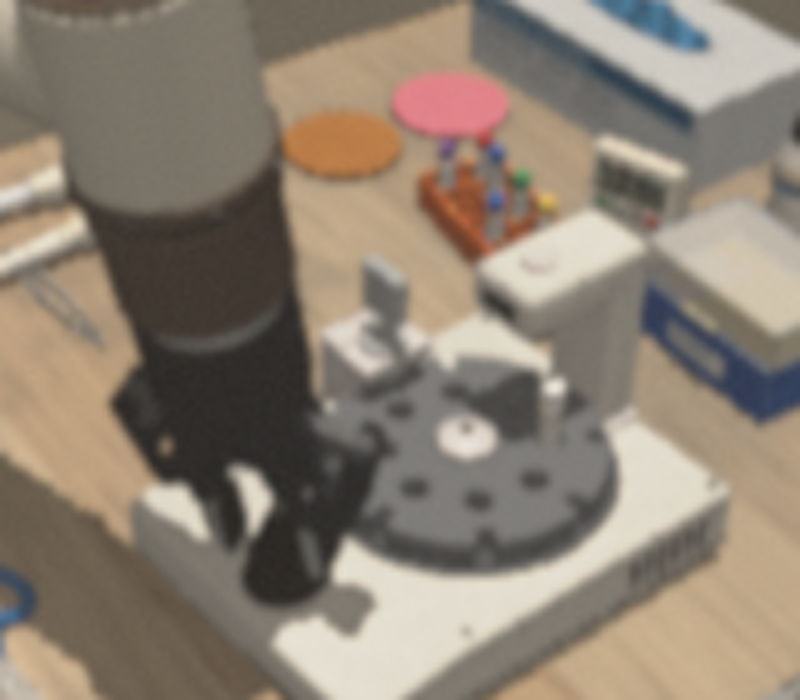

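step_arm(series=[[0, -0.001, 0, 0, 0, 0], [0, -0.001, 0, 0, 0, 0], [0, -0.001, 0, 0, 0, 0], [0, -0.001, 0, 0, 0, 0], [0, -0.001, 0, 0, 0, 0], [0, -0.001, 0, 0, 0, 0]], jaw=-1)

```text
clock: 3.1
position: [468.6, -69.6, 60.7]
ee_rot: [0.959, 0.269, 0.087, 0.016]
contact_force: [-3.6, 5.3, 5.5]
gripper_width: 11.8
```

```bash
cat >> h.py <<'E'
def st():
    s=arm.read_state();c=R.from_quat(s["ee_rot"]);m=c.as_matrix()
    x=m[:,0];print("t",round(s["clock"],2),"pos",s["position"].round(1),"w",round(s["gripper_width"],1),"F",s["contact_force"].round(1),"Ftool",(m.T@s["contact_force"]).round(1),"Mtool",(m.T@s["wrist_torque"]).round(3),"barang",round(np.degrees(np.arctan2(x@ey,x@px)),2),"tilt",round(np.degrees(np.arccos(-m[:,2]@n)),2),"j6",s["joints"][5].round(3))
E
python3 -c "
from h import *
st()"
```

```text
t 3.1 pos [468.6 -69.6  60.7] w 11.8 F [-3.6  5.3  5.5] Ftool [ 0.6 -5.9 -6. ] Mtool [ 1.844 -0.104 -0.061] barang 26.34 tilt 0.16 j6 1.861
```

step_arm(series=[[-0.0015, 0.002, 0.0025, 0, 0, 0], [-0.0015, 0.002, 0.0025, 0, 0, 0], [-0.0015, 0.002, 0.0025, 0, 0, 0]])

```text
clock: 3.35
position: [468.5, -69.4, 60.7]
ee_rot: [0.959, 0.269, 0.087, 0.016]
contact_force: [3.6, -1.6, -5.4]
gripper_width: 11.8
```

```bash
python3 -c "
from h import *
st()"
```

```text
t 3.35 pos [468.5 -69.4  60.7] w 11.8 F [ 3.6 -1.6 -5.4] Ftool [1.3 2.8 5.9] Mtool [-0.739  0.067 -0.093] barang 26.33 tilt 0.15 j6 1.857
```

step_arm(series=[[0.0005, -0.0006, -0.0012, 0.011, 0.001, -0.0627], [0.0005, -0.0006, -0.0012, 0.022, 0.002, -0.1254], [0.0005, -0.0006, -0.0012, 0.033, 0.0029, -0.188], [0.0005, -0.0006, -0.0012, 0.044, 0.0038, -0.2508], [0.0005, -0.0006, -0.0012, 0.055, 0.0048, -0.3135], [0.0005, -0.0006, -0.0012, 0.066, 0.0057, -0.376], [0.0005, -0.0006, -0.0012, 0.066, 0.0057, -0.376], [0.0005, -0.0006, -0.0012, 0.066, 0.0057, -0.376]])

```text
clock: 4.02
position: [468.5, -69.4, 60.7]
ee_rot: [0.996, -0.025, 0.088, -0.01]
contact_force: [-0.9, 1.9, 3.9]
gripper_width: 11.8
```

```bash
python3 -c "
from h import *
st()"
```

```text
t 4.02 pos [468.5 -69.4  60.7] w 11.8 F [-0.9  1.9  3.9] Ftool [-0.3 -1.9 -4. ] Mtool [ 0.411 -0.23  -0.199] barang -7.87 tilt 0.15 j6 1.26
```

step_arm(series=[[0, 0, 0, 0.011, 0.001, -0.0627], [0, 0, 0, 0.022, 0.002, -0.1254], [0, 0, 0, 0.022, 0.002, -0.1254]])

```text
clock: 4.27
position: [468.6, -69.4, 60.7]
ee_rot: [0.988, -0.126, 0.086, -0.019]
contact_force: [-0.3, 2.2, 5.1]
gripper_width: 11.5
```

```bash
python3 -c "
from h import *
st()"
```

```text
t 4.27 pos [468.6 -69.4  60.7] w 11.5 F [-0.3  2.2  5.1] Ftool [ 0.  -2.4 -5.1] Mtool [ 0.396 -0.432 -0.155] barang -19.44 tilt 0.15 j6 1.058
```

step_arm(series=[[0, 0, 0, 0.0055, 0.0005, -0.0313], [0, 0, 0, 0.0055, 0.0005, -0.0313]])

```text
clock: 4.43
position: [468.5, -69.4, 60.7]
ee_rot: [0.985, -0.149, 0.086, -0.021]
contact_force: [-0.1, 2.6, 6.1]
gripper_width: 11.8
```

```bash
python3 -c "
from h import *
st()"
```

```text
t 4.43 pos [468.5 -69.4  60.7] w 11.8 F [-0.1  2.6  6.1] Ftool [ 0.2 -2.8 -6. ] Mtool [ 0.507 -0.428 -0.186] barang -22.16 tilt 0.14 j6 1.01
```

step_arm(series=[[0, 0, 0, 0.0055, 0.0005, -0.0313], [0, 0, 0, 0.0055, 0.0005, -0.0313]])

```text
clock: 4.6
position: [468.5, -69.5, 60.7]
ee_rot: [0.981, -0.174, 0.085, -0.023]
contact_force: [-0.7, 2.8, 6.3]
gripper_width: 11.6
```

```bash
python3 -c "
from h import *
st()
crop('scene',125,200,110,130,6,'pics/s5.png')"
```

```text
t 4.6 pos [468.5 -69.5  60.7] w 11.6 F [-0.7  2.8  6.3] Ftool [-0.6 -2.8 -6.3] Mtool [ 0.501 -0.421 -0.235] barang -25.01 tilt 0.14 j6 0.96
```

View pics/s5.png

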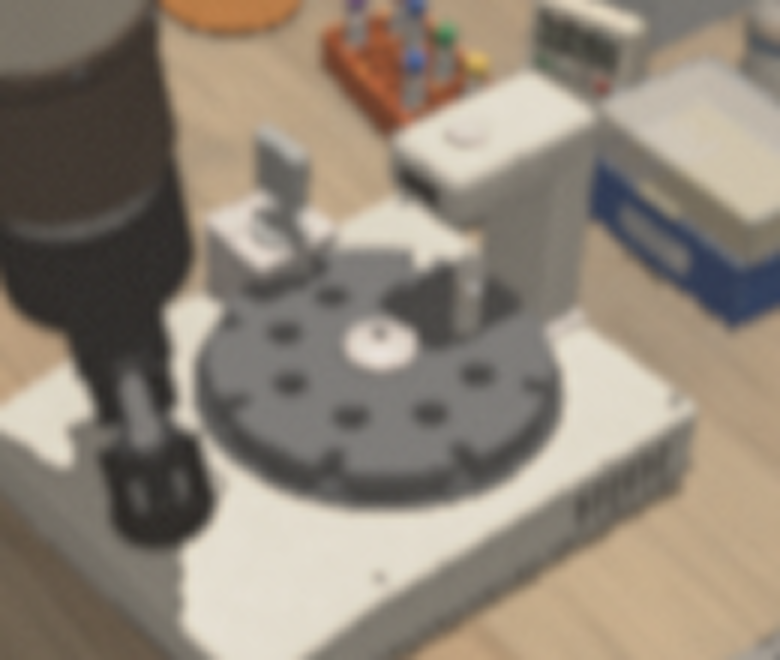

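Run:
```python
from h import *
import pickle
a,b=pickle.load(open("d0.pkl","rb"))
c=np.array([589.5,-58,68])
for p in [(333,297),(285,331),(290,383),(351,416),(430,413),(478,375)]:
    q=onz(a,200+(p[0]-2.5)/6,125+(p[1]-2.5)/6,68);v=q-c;print(q.round(1),np.hypot(v[0],v[1]).round(1),np.degrees(np.arctan2(v[1],v[0])-yaw).round(1))
for (u,v) in [(200+465.5/6,125+260/6),(180+501/5,125+233/5)]:
    q=onz(a,u,v,105);v=q-c;print("cap",q.round(1),np.hypot(v[0],v[1]).round(1),np.degrees(np.arctan2(v[1],v[0])-yaw).round(1))
```

```text
[592.9 -16.1  68. ] 42.0 80.3
[561.7 -23.9  68. ] 44.0 124.3
[544.2 -53.9  68. ] 45.5 169.9
[554.  -85.7  68. ] 45.0 -147.0
[ 583.1 -102.6   68. ] 45.1 -103.1
[615.2 -94.4  68. ] 44.5 -59.8
cap [628.9 -65.5 105. ] 40.1 -15.7
cap [626.3 -79.9 105. ] 42.9 -35.7
```

step_arm(series=[[0, 0, 0, 0.0055, 0.0005, -0.0313], [0, 0, 0, 0.011, 0.001, -0.0627], [0, 0, 0, 0.011, 0.001, -0.0627]])

```text
clock: 4.9
position: [468.5, -69.4, 60.7]
ee_rot: [0.971, -0.222, 0.084, -0.027]
contact_force: [-0.7, 1.8, 5.2]
gripper_width: 12.0
```

```bash
python3 -c "
from h import *
st()
crop('scene',125,200,110,130,6,'pics/s6.png')"
```

```text
t 4.9 pos [468.5 -69.4  60.7] w 12.0 F [-0.7  1.8  5.2] Ftool [-0.6 -1.8 -5.2] Mtool [ 0.426 -0.552 -0.213] barang -30.73 tilt 0.13 j6 0.86
```

View pics/s6.png

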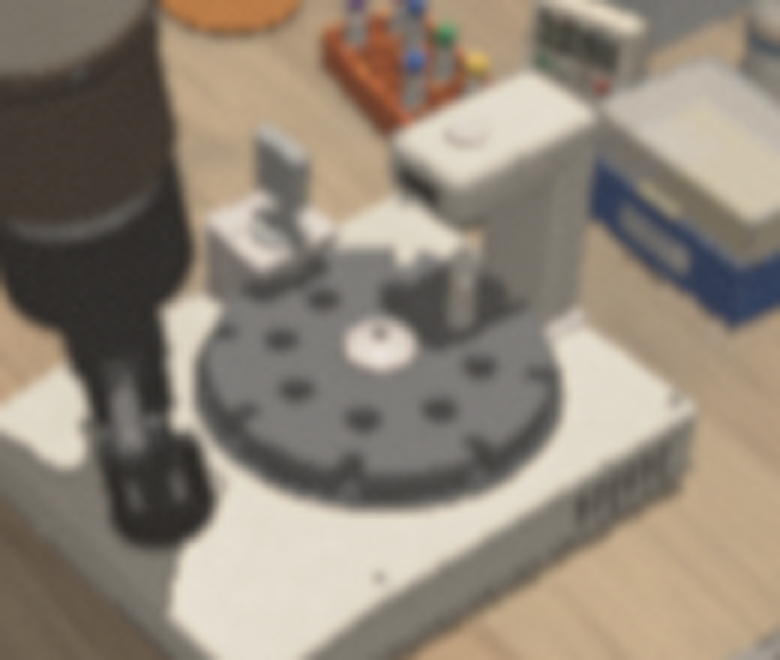

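```bash
cat >> h.py <<'E'
def holes(d,c=(589.5,-58)):
    # dark-hole blobs on disc in the scene view, angle mod 45 in changer frame
    g=cv2.GaussianBlur(cv2.resize(cv2.cvtColor(d["image"][125:235,200:330],cv2.COLOR_RGB2GRAY),None,fx=4,fy=4,interpolation=cv2.INTER_CUBIC),(0,0),2).astype(np.float32)
    res=[]
    for i in range(8):
        pass
    # sample a ring r=44 at z=68
    an=np.arange(-110,130,.5) ; an=np.r_[np.arange(60,290,.5)]
    val=[]
    for t in np.radians(an):
        v=0
        for r in (42,44,46):
            p=np.array([c[0],c[1],68])+r*(np.cos(t)*ex+np.sin(t)*ey)
            u=(proj(d,p)-[200,125]+.5)*4-.5
            v+=cv2.getRectSubPix(g,(1,1),(float(u[0]),float(u[1])))[0,0]
        val.append(v/3)
    val=np.array(val)
    w=val-cv2.GaussianBlur(val.reshape(-1,1).astype(np.float32),(1,121),0,sigmaY=30)[:,0]
    ph=np.angle(np.sum(-w*np.exp(1j*np.radians(an)*8)))/8
    return np.degrees(ph)
E
python3 - <<'E'
from h import *
import pickle
a,b=pickle.load(open("d0.pkl","rb"))
print(holes(a)%45)
print(holes(arm.get_image('scene'))%45)
c=np.array([589.5,-58,68])
for p in [(322,299),(281,338),(297,389),(363,417),(438,410),(481,367)]:
    q=onz(a,200+(p[0]-2.5)/6,125+(p[1]-2.5)/6,68);v=q-c;print(np.hypot(v[0],v[1]).round(1),np.degrees(np.arctan2(v[1],v[0])-yaw).round(1)%45)
E
```

```text
13.063327364413022
40.53617923160151
43.5 42.0
44.6 40.900000000000006
45.0 41.099999999999994
44.3 39.5
45.1 37.0
44.5 37.4
```

step_arm(series=[[0, 0, 0, 0.0044, 0.0004, -0.025], [0, 0, 0, 0.0044, 0.0004, -0.025], [0, 0, 0, 0.0044, 0.0004, -0.025]])

```text
clock: 5.25
position: [468.6, -69.4, 60.7]
ee_rot: [0.967, -0.241, 0.083, -0.029]
contact_force: [-0.6, 2.5, 5.9]
gripper_width: 12.0
```

```bash
python3 -c "
from h import *
st()
print(holes(arm.get_image('scene'))%45)"
```

```text
t 5.25 pos [468.6 -69.4  60.7] w 12.0 F [-0.6  2.5  5.9] Ftool [-0.8 -2.5 -5.9] Mtool [ 0.447 -0.511 -0.318] barang -32.92 tilt 0.13 j6 0.822
43.08418972670171
```

step_arm(series=[[0, 0, 0, 0.0022, 0.0002, -0.0125], [0, 0, 0, 0.0022, 0.0002, -0.0125], [0, 0, 0, 0.0022, 0.0002, -0.0125]])

```text
clock: 5.55
position: [468.5, -69.4, 60.6]
ee_rot: [0.964, -0.25, 0.083, -0.03]
contact_force: [-0.8, 2.0, 6.0]
gripper_width: 11.6
```

```bash
python3 -c "
from h import *
st()
print(holes(arm.get_image('scene'))%45)"
```

```text
t 5.55 pos [468.5 -69.4  60.6] w 11.6 F [-0.8  2.   6. ] Ftool [-0.8 -1.9 -6. ] Mtool [ 0.427 -0.586 -0.4  ] barang -34.04 tilt 0.13 j6 0.803
44.28110544389903
```

step_arm(series=[[0, 0, 0, 0.0011, 0.0001, -0.0063], [0, 0, 0, 0.0011, 0.0001, -0.0063], [0, 0, 0, 0.0011, 0.0001, -0.0063]])

```text
clock: 5.85
position: [468.5, -69.4, 60.7]
ee_rot: [0.963, -0.255, 0.083, -0.03]
contact_force: [-0.2, 2.7, 6.6]
gripper_width: 12.2
```

```bash
python3 -c "
from h import *
st()
print(holes(arm.get_image('scene'))%45)"
```

```text
t 5.85 pos [468.5 -69.4  60.7] w 12.2 F [-0.2  2.7  6.6] Ftool [-0.5 -2.9 -6.5] Mtool [ 0.428 -0.579 -0.467] barang -34.59 tilt 0.13 j6 0.793
44.66226401016617
```

step_arm(series=[[0, 0, 0, 0.0004, 0, -0.0025], [0, 0, 0, 0.0004, 0, -0.0025]])

```text
clock: 6.07
position: [468.5, -69.4, 60.7]
ee_rot: [0.962, -0.257, 0.083, -0.03]
contact_force: [-0.8, 2.3, 6.3]
gripper_width: 11.7
```

```bash
python3 -c "
from h import *
st()
d=arm.get_image('scene');print(holes(d)%45)
st()
crop('scene',125,200,110,130,6,'pics/s7.png',d)"
```

```text
t 6.07 pos [468.5 -69.4  60.7] w 11.7 F [-0.8  2.3  6.3] Ftool [-0.9 -2.2 -6.3] Mtool [ 0.414 -0.535 -0.522] barang -34.81 tilt 0.13 j6 0.789
44.74529904607477
t 6.12 pos [468.5 -69.4  60.7] w 11.8 F [-1.4  2.5  5.1] Ftool [-1.8 -2.  -5.3] Mtool [ 0.32  -0.625 -0.497] barang -34.8 tilt 0.13 j6 0.789
```

View pics/s7.png

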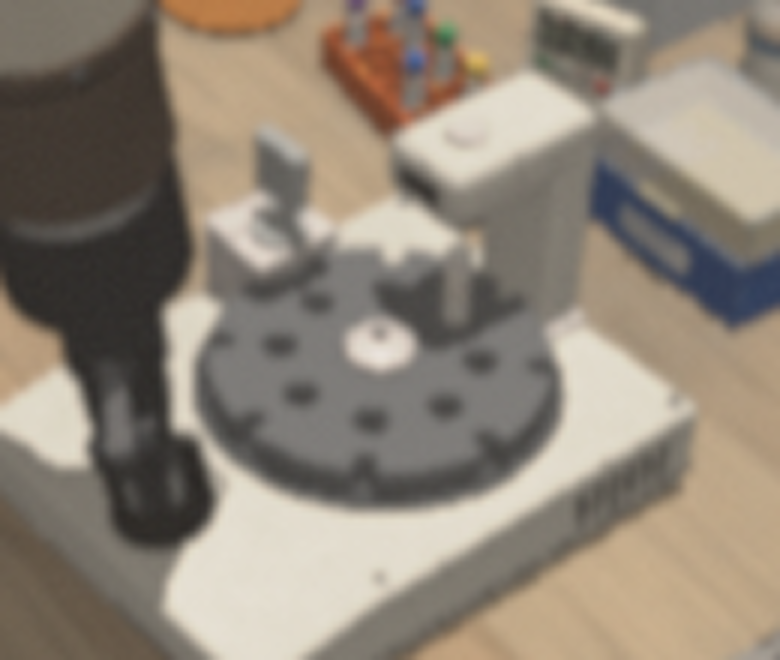

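step_arm(series=[[0, 0, 0, -0.0125, -0.0011, 0.071], [0, 0, 0, -0.025, -0.0022, 0.142], [0, 0, 0, -0.0375, -0.0033, 0.213], [0, 0, 0, -0.05, -0.0043, 0.284], [0, 0, 0, -0.0625, -0.0054, 0.355], [0, 0, 0, -0.075, -0.0065, 0.426], [0, 0, 0, -0.0875, -0.0076, 0.497], [0, 0, 0, -0.1, -0.0087, 0.568], [0, 0, 0, -0.1145, -0.0099, 0.65], [0, 0, 0, -0.1145, -0.0099, 0.65], [0, 0, 0, -0.1145, -0.0099, 0.65]])

```text
clock: 7.03
position: [468.6, -69.5, 60.6]
ee_rot: [0.963, 0.253, 0.087, 0.015]
contact_force: [-0.5, 1.7, 5.6]
gripper_width: 12.1
```

```bash
python3 -c "
from h import *
st()
print(holes(arm.get_image('scene'))%45)"
```

```text
t 7.03 pos [468.6 -69.5  60.6] w 12.1 F [-0.5  1.7  5.6] Ftool [ 1.3 -1.3 -5.6] Mtool [ 0.549  0.106 -0.119] barang 24.49 tilt 0.14 j6 1.824
44.92059465641914
```

step_arm(series=[[0, 0, 0, 0, 0, 0], [0, 0, 0, 0, 0, 0], [0, 0, 0, 0, 0, 0], [0, 0, 0, 0, 0, 0], [0, 0, 0, 0, 0, 0]], jaw=0)

```text
clock: 7.5
position: [467.4, -69.8, 59.6]
ee_rot: [0.964, 0.251, 0.086, 0.015]
contact_force: [0.8, -0.3, -0.1]
gripper_width: 42.9
```

step_arm(series=[[-0.008, 0, 0.1, 0, 0, 0], [-0.016, 0, 0.2, 0, 0, 0], [-0.03, 0, 0.3, 0, 0, 0], [-0.03, 0, 0.35, 0, 0, 0], [-0.03, 0, 0.35, 0, 0, 0]])

```text
clock: 7.92
position: [458.7, -69.4, 205.5]
ee_rot: [0.963, 0.251, 0.092, 0.016]
contact_force: [1.1, -0.6, 0.1]
gripper_width: 43.0
```

```bash
python3 -c "
from h import *
import pickle
st()
d=arm.get_image('scene');b=arm.get_image('top');print(holes(d)%45)
pickle.dump((d,b),open('d1.pkl','wb'))
crop('scene',125,200,110,130,6,'pics/s8.png',d)
crop('top',135,200,110,90,5,'pics/t8.png',b)"
```

```text
t 7.92 pos [458.7 -69.4 205.5] w 43.0 F [ 1.1 -0.6  0.1] Ftool [0.6 1.  0.1] Mtool [ 0.113 -0.284 -0.003] barang 24.29 tilt 0.69 j6 1.842
44.761379362939984
```

View pics/s8.png

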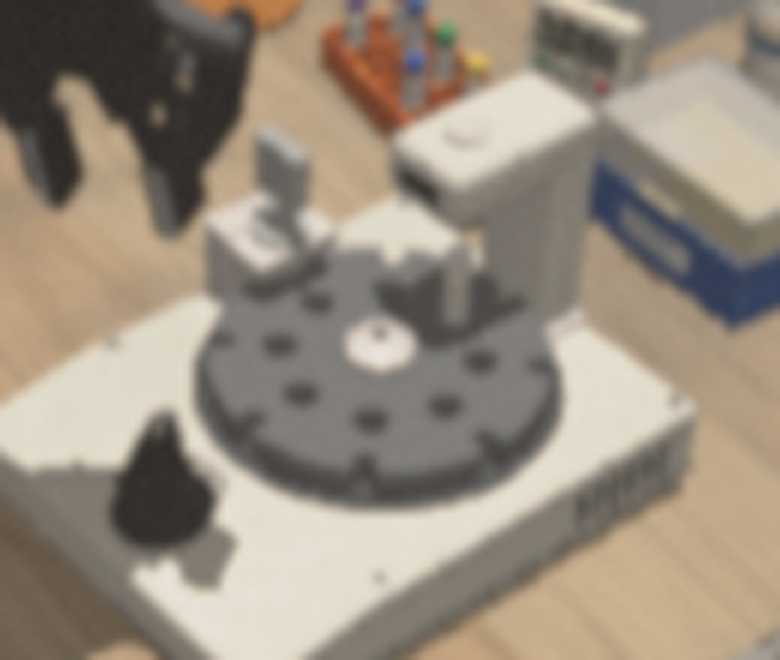

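View pics/t8.png

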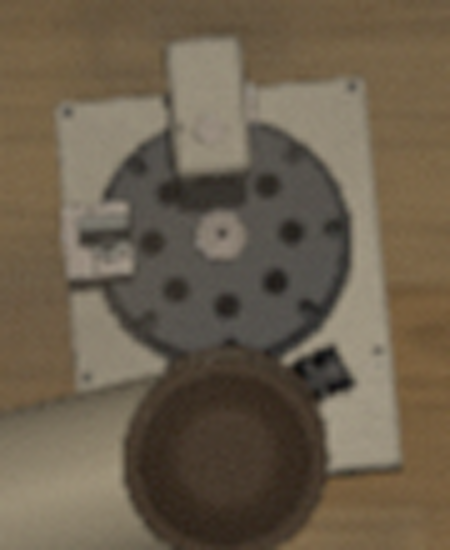

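Run:
```python
from h import *
import pickle
a,b=pickle.load(open("d1.pkl","rb"))
def bc(d,r,c,h,w,f,g):
    x=d["image"][r:r+h,c:c+w,::-1].astype(float)/255
    return cv2.resize((np.clip(x,0,1)**g*255).astype(np.uint8),None,fx=f,fy=f,interpolation=cv2.INTER_CUBIC)
cv2.imwrite("pics/w8.png",np.hstack([bc(a,142,232,26,26,15,.8),bc(b,172,210,26,26,15,.6)]))
for ctr in ((584.5,10.4),(580,9)):
  for z in(142,112):
    for s,t in((16,5),(-16,5),(-16,-5),(16,-5)):
      P=np.array([*ctr,z])+s*ey+t*ex
      print(z,s,t,((proj(a,P)-[232,142]+.5)*15).round(),((proj(b,P)-[210,172]+.5)*15).round()+[390,0])
```

```text
142 16 5 [201.  43.] [461.  93.]
142 -16 5 [317. 127.] [622.  79.]
142 -16 -5 [272. 148.] [626. 128.]
142 16 -5 [156.  63.] [465. 142.]
112 16 5 [200. 181.] [475. 126.]
112 -16 5 [314. 266.] [633. 112.]
112 -16 -5 [270. 288.] [637. 160.]
112 16 -5 [157. 202.] [479. 174.]
142 16 5 [184.  55.] [468. 116.]
142 -16 5 [300. 140.] [629. 101.]
142 -16 -5 [255. 161.] [633. 150.]
142 16 -5 [139.  75.] [472. 165.]
112 16 5 [184. 193.] [482. 148.]
112 -16 5 [297. 279.] [640. 134.]
112 -16 -5 [253. 300.] [644. 182.]
112 16 -5 [140. 214.] [486. 196.]
```

View pics/w8.png

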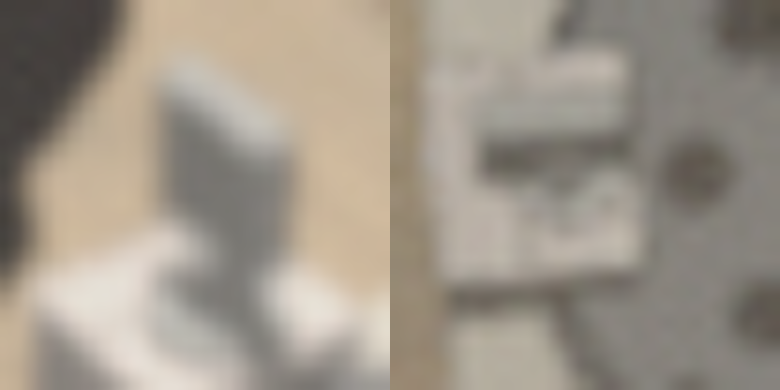

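Run:
```python
from h import *
import pickle
a,b=pickle.load(open("d1.pkl","rb"))
u=(232+225/15-.5,142+106/15-.5);w=(210+(554-390)/15-.5,172+114/15-.5)
print(tri(a,u,b,w),onz(a,*u,142),onz(b,*w,142))
delta([583,9.5,165],downR(-85))
```

```text
(array([582.77131255,   8.98433571, 141.46186194]), np.float64(2.5739704847088816)) [581.06448444   8.71459616 142.        ] [583.82332776   8.36822951 142.        ]
clock 8.02 pos [455.6 -69.6 200.3] shift [ 0.3184  0.1978 -0.0884] turn [ 0.1049  0.0821 -1.2645] deg [   9.4    7.4 -113.8]
```

Run:
```python
from h import *
delta([583,9,205],downR(-40))
```

```text
clock 8.02 pos [455.6 -69.6 200.3] shift [0.3184 0.1965 0.0116] turn [ 0.0587  0.104  -0.7662] deg [  5.3   9.4 -69. ]
```

step_arm(series=[[0.0, 0.0, 0.02, 0.0587, 0.104, -0.766], [0.05, 0.03, 0.02, 0.0587, 0.104, -0.766], [0.15, 0.09, 0.02, 0.0587, 0.104, -0.766], [0.25, 0.15, 0.012, 0.0587, 0.104, -0.766], [0.318, 0.196, 0.012, 0.0587, 0.104, -0.766], [0.318, 0.196, 0.012, 0.0587, 0.104, -0.766], [0.318, 0.196, 0.012, 0.0587, 0.104, -0.766], [0.318, 0.196, 0.012, 0.0587, 0.104, -0.766], [0.318, 0.196, 0.012, 0.0587, 0.104, -0.766], [0.318, 0.196, 0.012, 0.0587, 0.104, -0.766], [0.318, 0.196, 0.012, 0.0587, 0.104, -0.766]])

```text
clock: 8.93
position: [582.5, 8.5, 201.8]
ee_rot: [0.939, -0.343, -0.003, 0.001]
contact_force: [-0.2, -0.1, 0.1]
gripper_width: 42.7
```

Run:
```python
from h import *
delta([582.6,9,180],downR(-85))
```

```text
clock 8.93 pos [582.5   8.5 201.8] shift [ 0.0003  0.0013 -0.0546] turn [-0.0018 -0.0037 -0.4992] deg [ -0.2  -0.3 -44.9]
```

step_arm(series=[[0, 0.001, 0, -0.0018, -0.0037, -0.499], [0, 0.001, 0, -0.0018, -0.0037, -0.499], [0, 0.001, 0, -0.0018, -0.0037, -0.499], [0, 0.001, 0, -0.0018, -0.0037, -0.499], [0, 0.001, 0, -0.0018, -0.0037, -0.499], [0, 0.001, -0.05, -0.0018, -0.0037, -0.499], [0, 0.001, -0.05, -0.0018, -0.0037, -0.499], [0, 0.001, -0.05, -0.0018, -0.0037, -0.499]])

```text
clock: 9.6
position: [581.4, 8.8, 181.9]
ee_rot: [0.739, -0.674, 0.001, 0.002]
contact_force: [0.4, 0.4, 0.1]
gripper_width: 42.7
```

Run:
```python
from h import *
delta([582.6,9,114],downR(-85));st();print(arm.read_state()["joints"].round(2))
crop('scene',95,200,130,130,5,'pics/s9.png')
crop('top',135,200,110,90,5,'pics/t9.png')
```

```text
clock 9.6 pos [581.4   8.8 181.9] shift [ 0.0031  0.0005 -0.1698] turn [ 0.0027 -0.0007 -0.0026] deg [ 0.2 -0.1 -0.2]
t 9.6 pos [581.4   8.8 181.9] w 42.7 F [0.4 0.4 0.1] Ftool [-0.3 -0.4 -0.1] Mtool [-0.017 -0.012 -0.014] barang -89.68 tilt 10.08 j6 -0.206
[ 0.3   0.35 -0.18  0.   -1.05 -0.21]
```

View pics/s9.png

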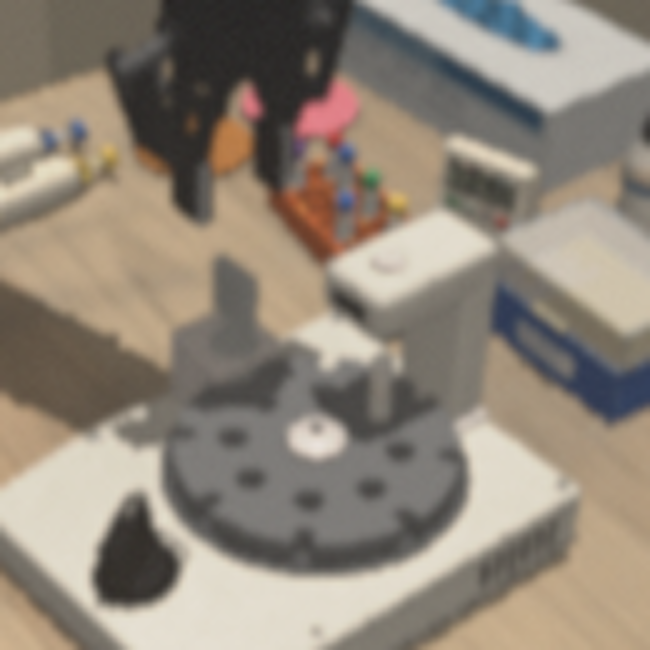

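step_arm(series=[[0.002, 0.0005, -0.06, 0.0027, -0.0007, -0.0026], [0.003, 0.0005, -0.12, 0.0027, -0.0007, -0.0026], [0.003, 0.0005, -0.17, 0.0027, -0.0007, -0.0026], [0.003, 0.0005, -0.17, 0.0027, -0.0007, -0.0026], [0.003, 0.0005, -0.17, 0.0027, -0.0007, -0.0026]])

```text
clock: 10.12
position: [583.9, 9.1, 116.2]
ee_rot: [0.737, -0.676, 0.001, -0.001]
contact_force: [0.8, 0.1, 0.6]
gripper_width: 42.4
```

step_arm(series=[[0, 0, 0, 0, 0, 0], [0, 0, 0, 0, 0, 0], [0, 0, 0, 0, 0, 0], [0, 0, 0, 0, 0, 0], [0, 0, 0, 0, 0, 0], [0, 0, 0, 0, 0, 0]], jaw=-1)

```text
clock: 10.62
position: [583.7, 9.4, 117.2]
ee_rot: [0.737, -0.676, 0.001, -0.002]
contact_force: [-3.6, 1.5, 4.1]
gripper_width: 9.2
```

Run:
```python
from h import *
delta([582.6,9,114],downR(-85));st()
```

```text
clock 10.62 pos [583.7   9.4 117.2] shift [-0.0028 -0.0009 -0.008 ] turn [-0.0009  0.0032  0.0011] deg [-0.1  0.3  0.1]
t 10.62 pos [583.7   9.4 117.2] w 9.2 F [-3.6  1.5  4.1] Ftool [-1.8  3.5 -4.1] Mtool [-1.024 -0.419 -0.027] barang -90.06 tilt 9.71 j6 -0.208
```

step_arm(series=[[-0.001, 0, -0.01, 0, 0, 0], [-0.001, 0, -0.02, 0, 0, 0], [-0.001, 0, -0.03, 0, 0, 0], [-0.001, 0, -0.034, 0, 0, 0], [-0.001, 0, -0.034, 0, 0, 0]])

```text
clock: 11.03
position: [583.9, 9.3, 105.9]
ee_rot: [0.737, -0.676, 0.002, -0.002]
contact_force: [-9.9, 2.0, 18.9]
gripper_width: 8.7
```

Run:
```python
from h import *
st();print(holes(arm.get_image('scene'))%45)
```

```text
t 11.03 pos [583.9   9.3 105.9] w 8.7 F [-9.9  2.  18.9] Ftool [ -2.8   9.6 -19. ] Mtool [-2.785 -0.857  0.05 ] barang -89.98 tilt 9.65 j6 -0.208
44.69989812917237
```

step_arm(series=[[-0.002, 0, 0, 0, 0, 0], [-0.002, 0, 0, 0, 0, -0.075], [-0.002, 0, 0, 0, 0, -0.15], [-0.002, 0, 0, 0, 0, -0.225], [-0.002, 0, 0, 0, 0, -0.3]])

```text
clock: 11.5
position: [583.6, 9.3, 105.9]
ee_rot: [-0.557, 0.831, -0.003, 0.003]
contact_force: [-7.4, 2.1, 17.8]
gripper_width: 8.8
```

Run:
```python
from h import *
st()
```

```text
t 11.5 pos [583.6   9.3 105.9] w 8.8 F [-7.4  2.1 17.8] Ftool [  0.9   7.5 -17.9] Mtool [-2.527  0.428 -0.036] barang -116.96 tilt 9.59 j6 -0.689
```

step_arm(series=[[0, 0, 0, 0, 0, -0.075], [0, 0, 0, 0, 0, -0.15], [0, 0, 0, 0, 0, -0.225], [0, 0, 0, 0, 0, -0.3], [0, 0, 0, 0, 0, -0.375], [0, 0, 0, 0, 0, -0.45], [0, 0, 0, 0, 0, -0.525], [0, 0, 0, 0, 0, -0.56], [0, 0, 0, 0, 0, -0.56]])

```text
clock: 12.25
position: [583.2, 9.5, 105.9]
ee_rot: [-0.152, 0.988, -0.003, 0.002]
contact_force: [-9.0, 3.5, 16.9]
gripper_width: 9.0
```

Run:
```python
from h import *
st()
```

```text
t 12.25 pos [583.2   9.5 105.9] w 9.0 F [-9.   3.5 16.9] Ftool [  7.5   5.9 -17. ] Mtool [-1.672  2.393 -0.01 ] barang -167.32 tilt 9.81 j6 -1.568
```

step_arm(series=[[0, 0, 0, 0, 0, -0.03], [0, 0, 0, 0, 0, -0.04], [0, 0, 0, 0, 0, -0.04]])

```text
clock: 12.5
position: [583.2, 9.6, 105.9]
ee_rot: [-0.122, 0.993, -0.003, 0.001]
contact_force: [-9.3, 3.7, 18.0]
gripper_width: 8.8
```

Run:
```python
from h import *
st()
```

```text
t 12.5 pos [583.2   9.6 105.9] w 8.8 F [-9.3  3.7 18. ] Ftool [  8.1   5.8 -18. ] Mtool [-1.564  2.549 -0.233] barang -170.82 tilt 9.84 j6 -1.629
```

step_arm(series=[[0, 0, 0.006, 0, 0, 0.015], [0, 0, 0.012, 0, 0, 0.015], [0, 0, 0.012, 0, 0, 0.015]])

```text
clock: 12.75
position: [583.1, 9.6, 108.6]
ee_rot: [-0.133, 0.991, -0.002, 0.001]
contact_force: [-3.6, 2.1, 4.8]
gripper_width: 8.7
```

step_arm(series=[[0, 0, 0, 0, 0, 0], [0, 0, 0, 0, 0, 0], [0, 0, 0, 0, 0, 0], [0, 0, 0, 0, 0, 0]], jaw=-0.3)

```text
clock: 13.08
position: [583.9, 10.5, 107.7]
ee_rot: [-0.133, 0.991, -0.002, 0.002]
contact_force: [-2.1, 4.7, 2.4]
gripper_width: 29.9
```

step_arm(series=[[0, 0, 0.05, 0, 0, 0], [0, 0, 0.12, 0, 0, 0], [-0.05, 0.05, 0.25, 0, 0, 0], [-0.15, 0.1, 0.3, 0, 0, 0], [-0.25, 0.2, 0.3, 0, 0, 0], [-0.25, 0.3, 0.3, 0, 0, 0], [-0.25, 0.3, 0.3, 0, 0, 0], [-0.25, 0.3, 0.3, 0, 0, 0]])

```text
clock: 13.75
position: [482.7, 132.7, 228.7]
ee_rot: [-0.135, 0.991, -0.002, 0.003]
contact_force: [-0.1, -0.6, -0.7]
gripper_width: 30.0
```

Run:
```python
from h import *
st()
d=arm.get_image('scene');print(holes(d)%45)
crop('scene',115,180,120,150,5,'pics/s10.png',d)
crop('top',135,200,110,90,5,'pics/t10.png')
```

```text
t 13.75 pos [482.7 132.7 228.7] w 30.0 F [-0.1 -0.6 -0.7] Ftool [ 0.3 -0.6  0.7] Mtool [-0.003 -0.01   0.03 ] barang -169.29 tilt 9.68 j6 -1.899
44.733856908705945
```

View pics/s10.png

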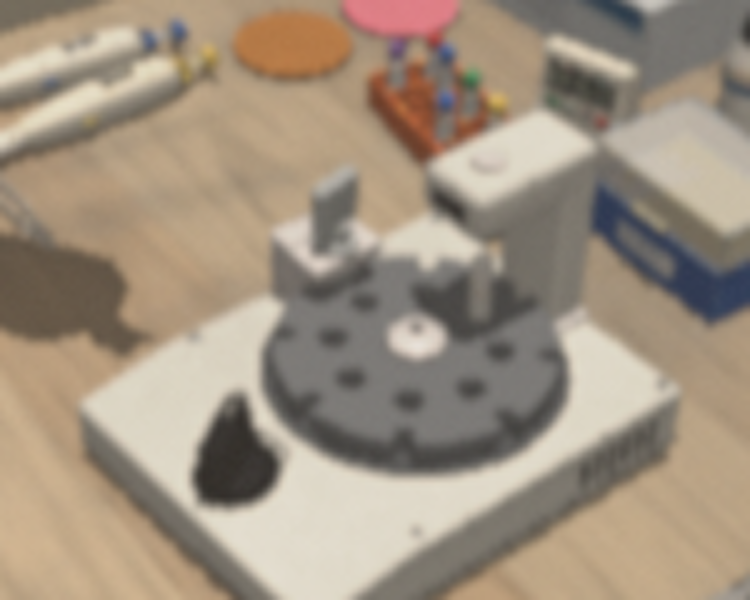

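View pics/t10.png

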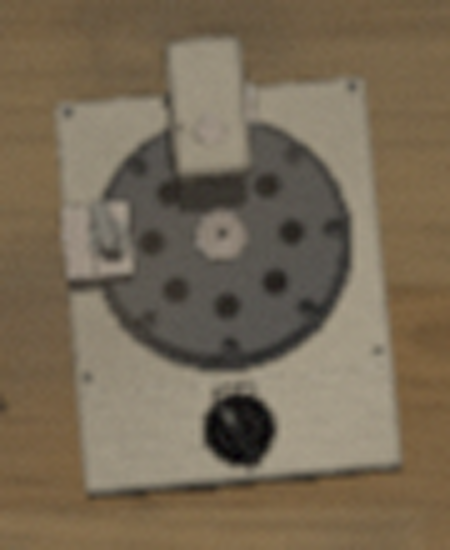

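step_arm(series=[[0, 0, 0, 0, 0, 0], [0, 0, 0, 0, 0, 0], [0, 0, 0, 0, 0, 0], [0, 0, 0, 0, 0, 0]])

```text
clock: 14.18
position: [483.3, 128.5, 227.4]
ee_rot: [-0.132, 0.991, -0.003, 0.001]
contact_force: [0.4, 0.1, 0.2]
gripper_width: 29.8
```

Run:
```python
from h import *
import pickle
d=arm.get_image('scene');print(holes(d)%45)
a1,_=pickle.load(open('d1.pkl','rb'))
def top(d):
    return cv2.resize(d["image"][138:172,232:262,::-1],None,fx=12,fy=12,interpolation=cv2.INTER_CUBIC)
cv2.imwrite('pics/w11.png',np.hstack([top(a1),top(d)]))
```

```text
44.71627781453541
```

View pics/w11.png

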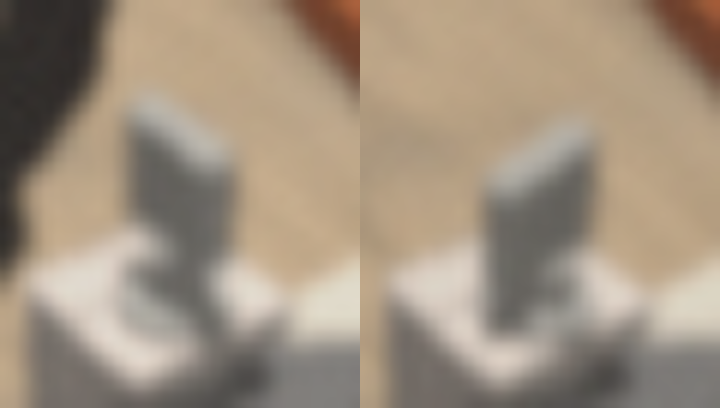

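```bash
python3 -c "
from bench import arm
print(arm.job_done())"
```

```text
the job is handed in; nothing more can be done
None
```

The vial is under the reading head, the carousel is locked, and the job is handed in at about 14 s; no verdict was reported.

**Knob stroke:** One clockwise stroke of about 1.07 rad was enough. I stopped on the steep torque rise at about 0.5 Nm, below the 0.65 Nm limit. I turned the knob back to about 0.03 rad while still holding it, then opened the fingers. Its image afterwards matches the rest position.

**Lock stud:** I pushed the stud down about 11–12 mm, with about 19 N upward force on the tool at the bottom, so the foot had entered its notch. I turned it clockwise about 1.4 rad until I felt its stop, then let it go.

**Last checks:**
- **Carousel:** The hole pattern reads about 0.3 degrees from a place and did not move during locking. I estimate the reading is good to 1 to 2 degrees.
- **Stud:** The wing sits about 7 mm lower than at the start and is turned across.
- **Robot:** The arm is clear of everything, with contact force near zero.
- **Bystanders:** I never went near the loose things, but I did not re-measure where they lie.

**Disagreements with the brief:** The vial started about 33 degrees to the changer's right of the head, not its left. The clockwise knob stroke turned the carousel counter-clockwise as seen from above. The two cameras also differed by about 3 mm; I averaged them and centred each grip by force.

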